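# Open the stuck orange-capped spacer jar

### The job

The orange cap is stuck on its jar of brass spacers. Break it loose with a firm counter-clockwise twist (seen from above), keep turning it until it is free, lift it off and lay it, top side up, in the middle of the yellow notepad. Leave the green-capped jar closed.

Things in the scene. Friction and masses are not known exactly. Their poses are not given: they have to be found in the camera images.
- jar_orange: White jar, 64 mm across, with an orange band, clamped upright in a dark steel base plate 90 x 90 x 12 mm, fixed to the desk. Origin: centre of the plate's underside, on the jar's vertical axis; z up. Shoulder 52 mm, top of the neck (35 mm across, under the cap) 70 mm above the desk. Cap: first 10 degrees stuck (roughly 0.6 N m), then easy; lifts after 45 degrees, stop at 83, so aim for 65.
- cap_orange: Orange ribbed round cap, 56 mm across, 30 mm tall, 40 g, loose, held by bayonet lugs (no straight pull). Origin: centre of its lower rim, z up; on the jar, rim 54 and flat top 84 mm above the desk. Upper 14 mm solid: grip there across, from above, any yaw, about 50 N. Opens counter-clockwise from above (yaw grows), freed in one grasp; clears the neck after a 20 mm lift.
- jar_green: The same kind of jar and base with a green band; to be left closed. Origin as for jar_orange.
- cap_green: The same kind of cap in green, on the green-banded jar, 56 mm across, 30 mm tall; to be left on, unturned. Origin: centre of its lower rim.
- notepad: Yellow notepad, 77 x 77 mm and 13 mm thick, lying fixed on the desk. Origin: centre of its underside; its upper face is 13 mm above the desk.
Not all that is in view belongs to the job. What is shaped like the cap_orange but black or red is not meant.

How it is judged:
By the outcome, as a careful person would: the job done as asked, in the order asked, and still so for the second after the job is handed in, with the robot touching nothing.
It also fails if it takes over 45 s, if anything falls off the work surface, if the arm or the gripper's body presses on something with over 40 N, if the wrist force passes 120 N, or if a joint passes its speed limit or range.

### The arm

A 7-joint arm with a two-finger parallel gripper is mounted at the origin on a cart in front of the work surface, level with it; the furniture and walls round the work are solid. World frame = base frame: x ahead of the robot, y to its left, z up, the work surface at z = 0. Lengths are in mm, angles in rad, forces in N, time in s.
With the tool pointing down it reaches from about 350 to 900 mm from the base axis. Payload 8.1 kg.
Tool frame: the origin (TCP) lies on the mounting face of the last link; the fingertips stand 178 mm ahead of it and the grasp point (between the pads) lies 159 mm ahead of it; z points along the fingers, y is the line along which they close (so a half turn about z gives the same grasp; the last joint's range is limited). The gripper opens to 92 mm and grips with 3 to 60 N. Pads are 19 mm wide; open, the fingers measure 130 mm over their backs; the gripper's body (75 mm by 190 mm) begins 47 mm behind the grasp point.
Start: joints at [1.064, 0.434, 0.025, 1.573, -0.012, 1.134, -0.075], TCP at [245.549, -574.751, 404.742] pointing down, gripper open.
Joint ranges: [-2.62, 2.62], [-0.44, 2.09], [-1.27, 1.32], [0.08, 2.57], [-1.32, 4.46], [0.12, 2], [-2.74, 2.74]. Speed limits (rad/s): [2.22, 2.22, 3.01, 3.01, 3.14, 3.14, 3.14].

### API

Orientations are given as a rotation vector (axis times angle).
In Python, from cell import ctrl gives the robot as it stands. Calls block until the motion is done:
- ctrl.move_to(position, orientation): joint-space move of the TCP to a pose.
- ctrl.line_to(position, rotation=None, vel=150): straight line of the TCP; rotation=None keeps the orientation; vel is the mean speed in mm/s.
- ctrl.movej(angles): joint-space move.
- ctrl.let_go() and ctrl.grab(): open the fingers fully, or close them until they stop; the grip force is fixed at half the most.
- ctrl.sleep(seconds).
- ctrl.solve_ik(position, orientation): joint angles nearest the present ones, or None.
- ctrl.get_state(): the state.
- ctrl.camera(name): name is "scene" or "top"; returns a dict with "color" (384x512x3 uint8, red, green, blue), "camera_matrix" (3x3 intrinsics, pixels), "R" (3x3) and "t" (3): a world point X has camera coordinates R X + t. Camera axes: x right, y down, z forward; pixel columns grow to the right and rows downward; lengths in mm; the calibration is good to about 2 mm. A picture is of the moment at which its call begins. There is no depth.
A pose or a line that the arm cannot do raises ctrl.IKError and nothing moves.
- ctrl.finish_job(): hands the job in; it is judged then, once.
The state is a dict: "t": time; "joints": joint angles; "joint_vel": joint speeds; "joint_efforts": joint torques, N m; "tcp_pos": TCP position; "eef_rot": TCP orientation; "force": force on the tool from outside, world axes, zero at the start; "torque": the same for the moment, N m; "opening": finger opening in mm; "gripper_force": force on a finger pad.
Only numpy, scipy, OpenCV 4.12 (cv2) and the standard library are available. Lean on these libraries where they do the work, as an engineer would, in place of code of your own. Each camera call takes 0.05 s, during which the arm holds its last target. There are 200 camera calls.

## Working session

There is one attempt and no reset: what is moved stays moved. The work goes in short steps, each a Python script; the robot and the scene stay as the last script left them, time stands still between calls to the robot, and variables do not carry over. Pictures are saved under pics/ and viewed, at most 10 in all, crops included, and the job is handed in when it is done.

```bash
mkdir -p pics; ls; python3 - <<'E'
from cell import ctrl
import cv2
for n in("scene","top"):
    c=ctrl.camera(n); cv2.imwrite(f"pics/{n}0.png",c["color"][:,:,::-1]); print(n,c["camera_matrix"].tolist(),c["R"].round(3).tolist(),c["t"].round(1).tolist())
s=ctrl.get_state();print(s)
E
```

```text
pics
scene [[462.6995786627985, 0.0, 251.43618345476557], [0.0, 462.6995786627985, 189.39132147378217], [0.0, 0.0, 1.0]] [[-0.771, -0.637, -0.001], [-0.472, 0.572, -0.671], [0.428, -0.517, -0.742]] [542.2, 159.7, 879.5]
top [[354.91301320166, 0.0, 252.71623011540984], [0.0, 354.91301320166, 194.01792928474825], [0.0, 0.0, 1.0]] [[0.028, -0.999, -0.014], [-0.993, -0.027, -0.116], [0.116, 0.017, -0.993]] [202.6, 547.3, 866.5]
{'t': 0.1, 'joints': array([ 1.06439335,  0.43517971,  0.024975  ,  1.57395343, -0.01159866,
        1.13400839, -0.07511754]), 'joint_vel': array([-0.00155826, -0.00069058,  0.00055145, -0.00309949,  0.00183097,
        0.0007151 , -0.00074972]), 'joint_efforts': array([ 2.83193862e-03, -6.69130754e+01,  9.87974927e-01, -3.15148401e+01,
       -6.04691589e-02,  3.74228752e-02,  1.10623660e-05]), 'tcp_pos': array([ 245.4737523 , -574.57304019,  404.027264  ]), 'eef_rot': array([-3.07648894e+00, -6.29588209e-01,  6.40599548e-04]), 'force': array([-0.3468911 ,  0.85403869,  0.42719439]), 'torque': array([-0.01769866,  0.02091643,  0.03352031]), 'gripper_force': 0.0, 'opening': 91.62003374491694}
```

View pics/scene0.png

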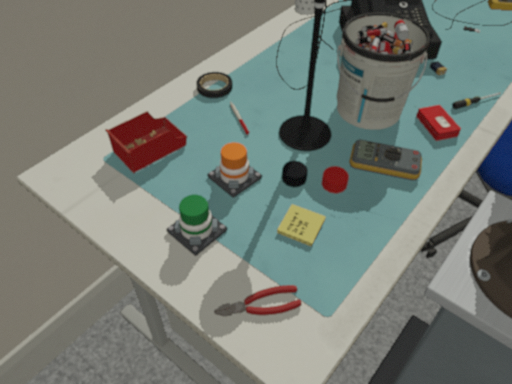

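View pics/top0.png

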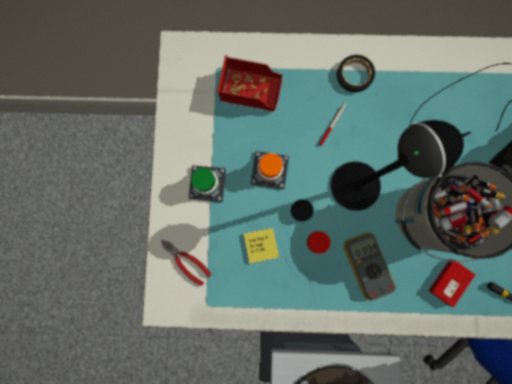

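The scene picture shows the orange cap at (234,158), green at (194,210) and the notepad at (302,225). In the top view they are at (270,166), (203,180) and (261,246). A tall lamp (base 355,185) and a bucket stand to the robot's right, in the way of a direct sweep.

```bash
cat > h.py <<'E'
import numpy as np, cv2
from cell import ctrl
def ray(c,uv):
    K,R,t=c["camera_matrix"],c["R"],c["t"]
    d=R.T@np.linalg.inv(K)@np.array([*uv,1.]); return -R.T@t,d/np.linalg.norm(d)
def plane(c,uv,z):
    o,d=ray(c,uv); return o+d*(z-o[2])/d[2]
def two(c1,p1,c2,p2):
    o1,d1=ray(c1,p1);o2,d2=ray(c2,p2)
    s=np.linalg.lstsq(np.c_[d1,-d2],o2-o1,rcond=None)[0]
    a,b=o1+s[0]*d1,o2+s[1]*d2; return (a+b)/2,np.linalg.norm(a-b)
H=dict(orange=(5,16),green=(50,80),yellow=(22,34))
def blob(c,col,near=None):
    h=cv2.cvtColor(c["color"],cv2.COLOR_RGB2HSV); lo,hi=H[col]
    m=cv2.inRange(h,(lo,110,70),(hi,255,255))
    if near is not None:
        k=np.zeros_like(m);cv2.circle(k,near,30,255,-1);m&=k
    m=cv2.morphologyEx(m,cv2.MORPH_CLOSE,np.ones((5,5),np.uint8))
    cs=cv2.findContours(m,cv2.RETR_EXTERNAL,cv2.CHAIN_APPROX_NONE)[0]
    b=max(cs,key=cv2.contourArea);return b
E
python3 - <<'E'
from h import *
T=ctrl.camera("top");S=ctrl.camera("scene")
print("cams",ray(T,(0,0))[0],ray(S,(0,0))[0])
for n,pt,ps,z in(("orange",(270,166),(234,158),84),("green",(203,180),(194,210),84),("yellow",(261,246),(302,225),13)):
    for nm,c,p in(("top",T,pt),("scene",S,ps)):
        b=blob(c,n,p);r=cv2.minAreaRect(b);print(n,nm,[np.round(v,1) for v in r],cv2.contourArea(b),plane(c,r[0],z).round(1))
        if n=="yellow": print([plane(c,q,z)[:2].round(1).tolist() for q in cv2.boxPoints(r)])
        if nm=="top": rt=r[0]
        else: print("  tri",*two(T,rt,c,r[0]))
for nm,p,z in(("lampbase",(355,185),10),("lamphead@350",(430,145),350),("bucketL@0",(405,225),0),("bucketrim@200",(432,215),200),("meter",(370,265),30),("redcap",(318,242),0),("blackcap",(302,210),20)): print(nm,plane(T,p,z).round())
print("lamp tri pole top vs scene", plane(S,(318,0),300).round(),plane(S,(305,135),10).round(), two(T,(430,145),S,(312,0)))
E
```

```text
cams [437.16263213 202.17307791 927.01779714] [117.20950568 708.11941885 760.16896185]
orange top [array([270.5, 165. ]), array([24., 23.]), np.float64(90.0)] 436.0 [607.2 175.9  84. ]
orange scene [array([234. , 160.5]), array([35., 26.]), np.float64(90.0)] 595.0 [587.  197.5  84. ]
  tri [612.00586409 173.60925188  51.00690954] 4.4230335406406
green top [array([202.5, 179. ]), array([22., 23.]), np.float64(90.0)] 394.5 [568.7 338.7  84. ]
green scene [array([193. , 209.5]), array([29., 28.]), np.float64(90.0)] 660.5 [559.9 347.2  84. ]
  tri [570.0217451  340.30245696  70.1490719 ] 2.147286797438958
yellow top [array([260.8, 245.3]), array([29.2, 29.2]), np.float64(78.7)] 793.5 [412.7 193.7  13. ]
[[440.5, 238.4], [457.2, 165.5], [385.2, 149.4], [368.8, 221.6]]
yellow scene [array([300.7, 224.4]), array([38.1, 30.3]), np.float64(21.8)] 860.5 [409.3 197.9  13. ]
[[435.2, 242.2], [461.9, 168.1], [382.8, 152.5], [360.7, 225.6]]
  tri [412.28467788 193.46745671   6.17775744] 0.6624295172594148
lampbase [575. -47.  10.]
lamphead@350 [594. -78. 350.]
bucketL@0 [ 475. -178.    0.]
bucketrim@200 [ 489. -151.  200.]
meter [373. -78.  30.]
redcap [425.  46.   0.]
blackcap [505.  91.  20.]
lamp tri pole top vs scene [ 619. -122.  300.] [563. -36.  10.] (array([608.83386348, -92.52834661, 313.79030465]), np.float64(12.255052294889307))
```

```bash
cat >> h.py <<'E'
from scipy.spatial.transform import Rotation as Ro
def rv(yaw): return (Ro.from_euler('z',yaw)*Ro.from_euler('x',np.pi)).as_rotvec()
E
python3 - <<'E'
from h import *
s=ctrl.get_state();M=Ro.from_rotvec(s["eef_rot"]).as_matrix();print("tool x",M[:,0].round(2),"y",M[:,1].round(2))
y0=np.arctan2(M[1,0],M[0,0])
ctrl.line_to([160,-385,480])
s=ctrl.get_state();print(s["t"],s["tcp_pos"],s["joints"].round(2))
# sweep at r~385 round to the left
for a in(-40,-12,16):
    a=np.radians(a); q=ctrl.solve_ik([385*np.cos(a),385*np.sin(a),480],rv(y0+a+1.167)); print(q)
    ctrl.movej(q)
s=ctrl.get_state();print(s["t"],s["tcp_pos"])
for d in range(-180,181,30):
    q=ctrl.solve_ik([607,176,235],rv(np.radians(d))); print(d,None if q is None else np.round(q,2))
T=ctrl.camera("top");cv2.imwrite("pics/top1.png",T["color"][:,:,::-1])
E
```

```text
tool x [ 0.92  0.39 -0.  ] y [ 0.39 -0.92 -0.  ]
1.825 [ 160.20735188 -385.4081993   479.67807347] [ 1.05  0.03 -0.01  1.92  0.    1.19 -0.12]
[ 0.81480022 -0.01315623 -0.24935103  1.96016668 -0.00349123  1.19417745
 -0.13151271]
[ 5.78792376e-01  3.02125543e-03 -4.98288191e-01  1.94468089e+00
  1.55270193e-03  1.19425829e+00 -1.29639235e-01]
[ 0.34522774  0.02177132 -0.75343563  1.93061115  0.01601072  1.19514533
 -0.13484626]
4.1667 [370.36721031 105.09514168 479.88735754]
-180 [ 0.16  0.79 -0.85  1.68  0.68  1.    0.64]
-150 [ 0.17  0.8  -0.87  1.67  0.7   1.01  1.15]
-120 [ 0.21  0.83 -0.95  1.67  0.76  1.05  1.63]
-90 [ 0.25  0.87 -1.03  1.67  0.83  1.1   2.11]
-60 [-1.02  0.92  1.14  1.78 -0.95  1.1  -2.15]
-30 [-0.18  0.64 -0.28  1.71  0.23  0.83 -2.66]
0 [-0.12  0.65 -0.38  1.7   0.3   0.85 -2.2 ]
30 [-0.05  0.67 -0.48  1.69  0.38  0.87 -1.74]
60 [ 0.    0.69 -0.57  1.69  0.46  0.89 -1.28]
90 [ 0.1   0.74 -0.74  1.68  0.59  0.95 -0.86]
120 [ 0.16  0.78 -0.84  1.68  0.67  1.   -0.4 ]
150 [ 0.16  0.78 -0.84  1.68  0.68  1.    0.12]
180 [ 0.16  0.79 -0.85  1.68  0.68  1.    0.64]
```

```bash
python3 - <<'E'
from h import *
ctrl.movej([-0.39,0.02,0,1.93,0,1.195,-0.13])
s=ctrl.get_state();print(s["t"],s["tcp_pos"])
T=ctrl.camera("top");cv2.imwrite("pics/top2.png",T["color"][:,:,::-1])
for d in range(90,181,15):
    for z in(290,235):
        q=ctrl.solve_ik([607,176,z],rv(np.radians(d))); print(d,None if q is None else np.round(q,2))
E
```

```text
5.1917 [397.45950187 105.33883213 478.79925   ]
90 [-0.39  0.55  0.04  1.68 -0.02  0.9  -0.35]
90 [-0.39  0.62  0.03  1.73 -0.03  0.8  -0.34]
105 [-0.39  0.55  0.03  1.68 -0.02  0.9  -0.09]
105 [-0.39  0.62  0.03  1.73 -0.02  0.8  -0.08]
120 [-0.39  0.55  0.03  1.68 -0.02  0.9   0.17]
120 [-0.38  0.62  0.03  1.73 -0.02  0.8   0.18]
135 [-0.39  0.55  0.03  1.68 -0.02  0.9   0.43]
135 [-0.38  0.62  0.02  1.73 -0.02  0.8   0.44]
150 [-0.38  0.55  0.02  1.68 -0.01  0.9   0.69]
150 [-0.38  0.62  0.02  1.73 -0.01  0.8   0.69]
165 [-0.34  0.56 -0.04  1.68  0.03  0.91  0.92]
165 [-0.33  0.62 -0.05  1.72  0.04  0.8   0.91]
180 [-0.31  0.56 -0.08  1.68  0.06  0.91  1.15]
180 [-0.31  0.62 -0.09  1.72  0.07  0.8   1.14]
```

View pics/top2.png

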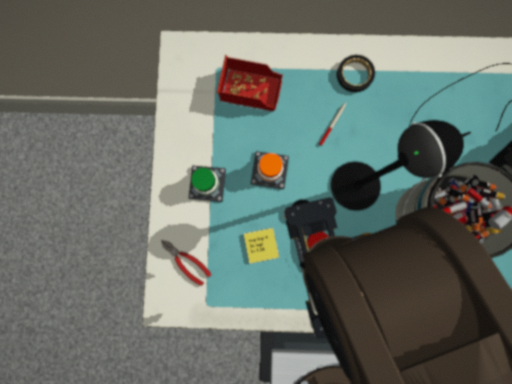

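Scene is undisturbed and the arm is clear of the lamp. Next is to approach, descend and grasp.

```bash
python3 - <<'E'
from h import *
P=lambda m:(lambda s:print(m,round(s["t"],2),s["tcp_pos"].round(1),"F",s["force"].round(1),"M",s["torque"].round(2),"open",round(s["opening"],1),"g",round(s["gripper_force"],1),"j7",s["joints"][6].round(3)))(ctrl.get_state())
r=rv(np.radians(75))
ctrl.move_to([608,176,345],r);P("above")
T=ctrl.camera("scene");cv2.imwrite("pics/s3.png",T["color"][:,:,::-1])
ctrl.line_to([608,176,235.5],vel=80);P("down")
ctrl.grab();P("grab");ctrl.sleep(.3);P("grab")
E
```

```text
above 6.26 [607.7 175.6 345.9] F [-0.8  0.3  0.8] M [-0.02 -0.02 -0.  ] open 91.4 g 0.0 j7 -0.605
down 7.83 [608.2 176.1 236.1] F [-0.1  0.6  0.2] M [-0.03 -0.11  0.02] open 92.1 g 0.0 j7 -0.604
grab 8.49 [608.8 175.7 235.9] F [ 4.7 -2.6  0.2] M [-0.3  -1.08  0.06] open 55.8 g 30.0 j7 -0.604
grab 8.79 [608.7 175.7 235.9] F [ 5.3 -1.9  1. ] M [-0.38 -1.27  0.1 ] open 56.2 g 30.0 j7 -0.604
```

```bash
python3 - <<'E'
from h import *
q0=ctrl.get_state()["joints"].copy()
for d in (2,4,6,8,10,12,14,16,18,20):
    q=q0.copy();q[6]+=np.radians(d);ctrl.movej(q);s=ctrl.get_state()
    print(d,round(s["t"],2),np.degrees(s["joints"][6]-q0[6]).round(1),"F",s["force"].round(1),"M",s["torque"].round(2),"g",round(s["gripper_force"],1),s["opening"].round(1))
E
```

```text
Traceback (most recent call last):
AttributeError: 'float' object has no attribute 'round'
```

```bash
python3 - <<'E'
from h import *
q0=ctrl.get_state()["joints"].copy(); q0[6]=-0.604
for d in (2,4,6,8,10,12,14,16,18,20):
    q=q0.copy();q[6]+=np.radians(d);ctrl.movej(q);s=ctrl.get_state()
    print(d,round(s["t"],2),round(np.degrees(s["joints"][6]-q0[6]),1),"F",s["force"].round(1),"M",s["torque"].round(2),"g",round(s["gripper_force"],1),round(s["opening"],1))
E
```

```text
2 9.29 2.0 F [3.2 0.5 0.2] M [-0.04 -0.74 -0.01] g 30.0 55.7
4 9.54 4.0 F [ 2.4 -0.9  3.2] M [-0.24 -0.7   0.02] g 30.0 56.0
6 9.79 5.9 F [ 1.  -2.2  3.9] M [-0.36 -0.43 -0.11] g 30.0 55.9
8 10.04 7.9 F [ 0.6 -1.6  6.2] M [-0.26 -0.39 -0.23] g 30.0 56.5
10 10.29 9.9 F [ 1.  -0.9  7.1] M [-0.35 -0.14 -0.04] g 30.0 56.2
12 10.54 11.9 F [ 2.  -0.5  7. ] M [-0.14 -0.29 -0.22] g 30.0 55.6
14 10.79 13.9 F [ 0.4 -1.   6.9] M [-0.19  0.02 -0.01] g 30.0 55.9
16 11.04 15.9 F [ 0.4 -1.4  7.6] M [-0.27 -0.16  0.01] g 30.0 56.1
18 11.29 17.9 F [ 0.4 -1.1  8.1] M [-0.28  0.    0.04] g 30.0 56.1
20 11.54 19.9 F [ 1.1 -2.   7. ] M [-0.23  0.    0.06] g 30.0 55.8
```

```bash
python3 - <<'E'
from h import *
q0=ctrl.get_state()["joints"].copy(); q0[6]=-0.604
def P(d,s): print(d,round(s["t"],2),round(np.degrees(s["joints"][6]-q0[6]),1),s["tcp_pos"].round(1),"F",s["force"].round(1),"M",s["torque"].round(2),"e7",round(float(s["joint_efforts"][6]),2),round(s["opening"],1))
for d in (30,45,55,66):
    q=q0.copy();q[6]+=np.radians(d);ctrl.movej(q);P(d,ctrl.get_state())
p=ctrl.get_state()["tcp_pos"]
for dz in(1,2,3,4):
    ctrl.line_to([p[0],p[1],p[2]+dz],vel=20);s=ctrl.get_state();P("lift",s)
    if abs(s["force"][2])>15: break
E
```

```text
30 11.83 29.7 [608.6 176.1 236.6] F [ 0.8 -0.9  4.9] M [-0.19 -0.16  0.21] e7 0.82 55.8
45 12.19 44.6 [608.4 176.5 236.2] F [ 1.2 -0.  -0. ] M [ 0.17 -0.43  0.04] e7 0.71 55.9
55 12.48 54.6 [608.4 176.3 236.3] F [0.2 0.1 1.1] M [ 0.12 -0.28 -0.04] e7 0.87 55.9
66 12.78 65.5 [608.6 176.1 236.4] F [ 1.2 -0.5  0.4] M [ 0.03 -0.34  0.02] e7 0.88 55.8
lift 13.03 65.8 [608.4 176.  237.3] F [-0.9 -0.7 -0.5] M [-0.06 -0.18 -0.01] e7 -0.09 56.2
lift 13.28 65.9 [608.5 176.1 238.5] F [ 0.4 -1.  -0.4] M [-0.15 -0.14 -0.04] e7 -0.02 56.1
lift 13.53 66.0 [608.6 176.2 239.5] F [-0.2 -0.4  0.4] M [-0.15 -0.11  0.01] e7 -0.0 55.9
lift 13.78 66.0 [608.6 176.1 240.5] F [ 0.7 -0.3  0.4] M [-0.12 -0.16  0.02] e7 0.0 55.9
```

```bash
python3 - <<'E'
from h import *
p=ctrl.get_state()["tcp_pos"]
for dz in(4,12,40,90):
    ctrl.line_to([608.5,176.1,p[2]+dz],vel=80);s=ctrl.get_state();print(round(s["t"],2),s["tcp_pos"].round(1),s["force"].round(1),round(s["opening"],1))
    if s["force"][2]<-10: break
S=ctrl.camera("scene");cv2.imwrite("pics/s4.png",cv2.resize(S["color"][40:280,100:400,::-1],(750,600)))
E
```

```text
14.03 [608.7 176.1 245. ] [ 0.2 -0.7  0.6] 56.2
14.28 [608.8 176.3 253.3] [ 0.1 -0.3  0.5] 56.0
14.78 [608.6 176.2 281.2] [ 0.6 -0.5  0.3] 56.2
15.56 [608.3 176.  330.3] [-0.7 -0.5 -0.8] 56.3
```

View pics/s4.png

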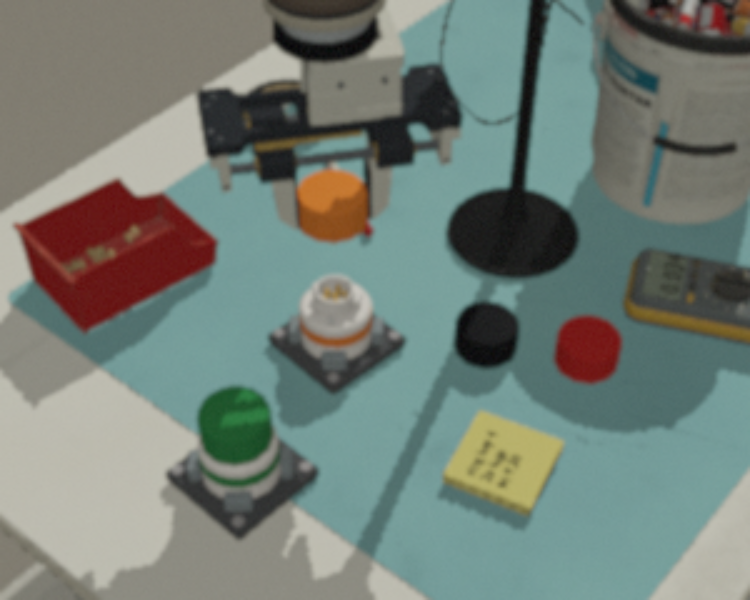

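The cap hangs level in the fingers at (332,205), and the open jar neck with its spacers is at (335,300). The green jar is untouched. Now to place the cap.

```bash
python3 - <<'E'
from h import *
def P(m):
    s=ctrl.get_state();print(m,round(s["t"],2),s["tcp_pos"].round(1),s["force"].round(1),round(s["opening"],1));return s
r=ctrl.get_state()["eef_rot"]; 
ctrl.line_to([412,194,300],rv(np.radians(141)),vel=150);P("over")
f0=ctrl.get_state()["force"][2]
ctrl.line_to([412,194,202],vel=80);P("low")
for z in(198,197,196,195.3,194.6,194):
    ctrl.line_to([412,194,z],vel=10)
    if P(z)["force"][2]-f0>4: break
ctrl.let_go();P("open")
ctrl.line_to([412,194,330],vel=90);P("up")
S=ctrl.camera("scene");cv2.imwrite("pics/s5.png",cv2.resize(S["color"][100:280,180:405,::-1],(750,600)))
E
```

```text
over 17.09 [412.7 193.9 300.1] [ 0.2 -0.9 -0. ] 55.6
low 18.47 [412.2 194.1 202.4] [ 0.1  0.1 -0.6] 56.0
198 19.02 [412.  194.  197.9] [-0.2  0.1 -0.7] 56.1
197 19.27 [412.  194.  196.9] [-0.6 -0.4 -0.5] 55.9
196 19.52 [412. 194. 196.] [ 0.5  0.9 -0.9] 56.3
195.3 19.77 [412.  194.  195.3] [-0.5  0.1 -1.5] 55.9
194.6 20.02 [412.  194.  194.6] [ 0.  -0.9 -0.5] 56.0
194 20.27 [412.  194.  194.3] [-1.6 -0.1  6.8] 55.8
open 21.03 [412. 194. 194.] [ 0.4 -0.1 -0.2] 91.7
up 22.69 [411.9 193.9 329.5] [-0.1  0.5  0.4] 91.6
```

View pics/s5.png

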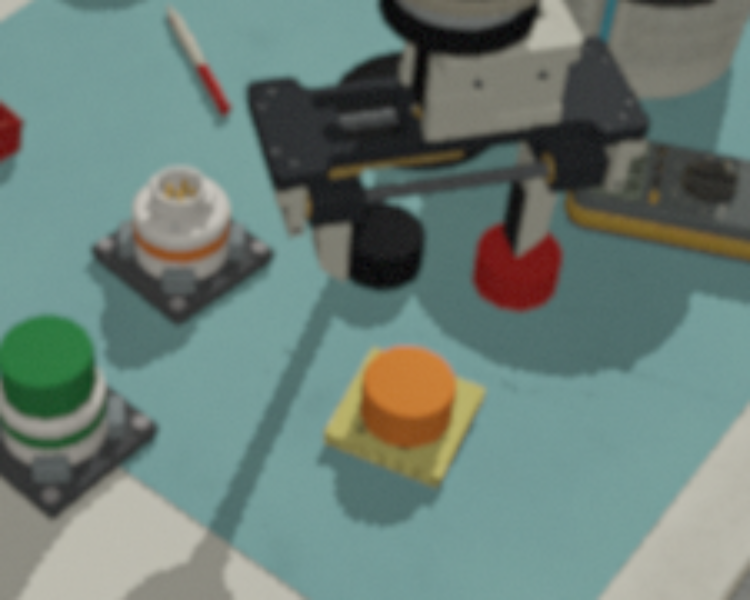

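The cap sits flat, top side up, in the middle of the notepad at (408,395). The gripper is clear and the green jar is still closed.

```bash
python3 -c "
from cell import ctrl
print(ctrl.finish_job())"
```

```text
the job is handed in; nothing more can be done
None
```

I broke the orange cap loose, turned it about 66° counter-clockwise, lifted it off, and laid it top side up in the middle of the notepad. The green jar is still closed, and I handed the job in at about 23 s.

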